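Lever a tester bed up onto its drop leg

ROBOT

A 6-joint arm with a two-finger parallel gripper is mounted at the origin on the work surface. World frame = base frame: x ahead of the robot, y to its left, z up, the work surface at z = 0. Lengths are in m, angles in rad, forces in N, time in s.
With the tool pointing down it reaches from about 0.4 to 0.825 m from the base axis. Payload 7 kg.
Tool frame: the origin (TCP) lies midway between the tips of the shut fingers; the grasp point (between the pads) lies 19 mm behind it; z points along the fingers, y is the line along which they close (so a half turn about z gives the same grasp; the last joint's range is limited). The gripper opens to 88 mm and grips with 3 to 60 N. Pads are 19 mm wide; open, the fingers measure 130 mm over their backs; the gripper's body (78 mm by 193 mm) begins 47 mm behind the grasp point.
Start: joints at [-0.914, 0.359, 0.012, 0, -1.224, -0.288], TCP at [0.243, -0.63, 0.227] pointing down, gripper open.
Joint ranges: [-3.07, 3.07], [-1.43, 2.12], [-1.02, 1.25], [-3.03, 1.67], [-3.05, -0], [-3.03, 3.03]. Speed limits (rad/s): [2.39, 2.39, 3.01, 3.14, 3.14, 3.14].

INTERFACE

Orientations are given as [roll, pitch, yaw] about the fixed x, y, z axes, in that order (R = Rz(yaw) Ry(pitch) Rx(roll)).
In Python, from station import arm gives the robot as it stands.
- The arm moves only by the tool servo_tool, never from a script. Its argument "deltas" is a list of rows, each a list of 7 numbers: the closure, from -1 (fully open) to 1 (shut), then the shift along the tool's x, y, z in mm, then the turn, a rotation vector about the tool's x, y, z in degrees. In form: [[gripper, x, y, z, ax, ay, az], ...]. A call has 1 to 20 rows; each row shifts and turns the commanded pose from where the row before left it, along the tool's axes as they then stand; what a row does not reach is not made up. A row lasts 1/12 s, in which the tool goes at most 41.7 mm and 7.16 degrees, less where a joint would pass 70% of its speed; a pose out of reach is approached as far as the arm can. A call is refused whole if a number of a shift passes 41.7 or a number of a turn 7.16, either way. A call with a gripper value outside its range is refused whole. The fingers move at their own pace and stop on an object; "squeeze" is the grip in N (left out, the last holds). Time passes only in rows, so rows that do not move let the fingers close. It gives the time, the measured TCP pose, the force, the opening and the grip force at its end, in the units of the state.
- arm.get_state(): the state, without advancing time (a new reading comes with each control period).
- arm.grab_frame(name): name is "scene" or "top" or "wrist"; returns a dict with "color" (420x560x3 uint8, red, green, blue), "K" (3x3 intrinsics, pixels), "position" and "orientation" of the camera in the world. Camera axes: x right, y down, z forward; pixel columns grow to the right and rows downward; lengths in m; the calibration is good to about 2 mm. A picture is of the moment at which its call begins. There is no depth.
- arm.job_done(): hands the job in; it is judged then, once.
Trained networks look in a picture, given as the dict that the camera call returned (one of the last four; its "shot" number tells which), for a name from the list of things; names that differ only in an ending like _2 or _b are one class to them, and where a whole thing is asked for, a point or a joint stands for the part that bears it (a point fixed in the world has none). Each returns a list of dicts, best first, with "conf" (0 to 1); they miss things now and then, are a little off and sometimes report something else, mostly with a low value. They report only what shows in the picture. A call takes as long as a camera call.
- arm.recognise(query, picture): "at" ([x, y, z] in m, in the coordinates of the camera as it stood for that picture, good to about 4 mm: the middle of the surface that is visible of it).
The state is a dict: "t": time; "q": joint angles; "qd": joint speeds; "joint_efforts": joint torques, N m; "eef_pos": TCP position; "ee_rot": TCP orientation; "force": force on the tool from outside, world axes, zero at the start; "moment": the same for the moment, N m; "width": finger opening in m; "gripper_force": force on a finger pad.
Only numpy, scipy, OpenCV 4.12 (cv2) and the standard library are available. Lean on these libraries where they do the work, as an engineer would, in place of code of your own. Each camera call takes 0.05 s, during which the arm holds its last target. There are 200 camera calls.

TASK

Lay the pry bar over the fulcrum block with its tip fully home in the pocket of the heavy tester bed, and press its handle down until the bed comes up softly against its stop, without straining against it. Then ease the handle back up slowly so that the bed settles gently on its drop leg; leave the bar lying in place with its tip in the pocket. Move the bed only with the bar, never with the hand, and leave the other things on the shelf alone.

Things in the scene. Friction and masses are not known exactly. Their poses are not given: they have to be found in the camera images.
- bar_mid (a point): Centre (half-way up) of the loose pry bar: flat steel 270 x 22 x 8 mm, 0.36 kg, lying flat at the start. x runs along the bar to the plain tip (at +135 mm), y across, z up. From -55 to -135 mm is a black rubber handle, 24 mm wide, underside flush, its top 8 mm above the steel's. Grip it across its width between -50 and +20 mm
- bar_tip (a point): Middle of the bar's plain tip end, half-way up its thickness
- bar_press (a point): Top of the rubber handle, 20 mm from its end (115 mm behind bar_mid): press here with shut fingers. Once the bed begins to lift, it sinks a further 18 to 60 mm until the stop; the handle's end never gets lower than about 15 mm above the shelf. Lifting takes about 9 to 15 N down here, nearly constant; at the stop the force climbs about 4 N per mm, and 28 N or more overstrains
- bar: The same pry bar as a whole; origin at the centre of its underside, axes as bar_mid
- stand: Fixed dark steel sole plate (370 x 200 mm, 6 mm thick) on the shelf, carrying the fulcrum block, the hinge brackets and the tester bed. x points from the fulcrum towards the bed, z up; origin on the shelf, 42 mm beyond the ridge. Beyond x = -70 mm (handle side) is open shelf
- fulcrum (a point): Top middle of the fulcrum: a rounded steel ridge (8 mm radius) across the bar's line, 100 mm above the shelf, on a 50 mm block, at x = -42 mm of the stand; axes as stand. Two cheeks, 38 mm apart inside, rise 16 mm above it. A seated bar, let go, tips handle down some 15 mm until its tip bears on the pocket's roof, and stays so
- pocket (a point): Middle of the pocket's back wall, bed down (fixed point, axes as stand): 72 mm beyond the ridge, 107 mm above the shelf. The pocket lies under a lug on the bed's front: roof underside 114 mm above the shelf, 46 mm between cheeks, mouth 43 mm before the back wall, open below. The bar goes in level, underside 2 to 3 mm above the ridge, until the tip butts on the solid back wall
- base (a joint): Tilt (rad) of the tester bed about its rear hinge; 0 = down, grows as the pocket end rises. The drop leg swings in under it by itself somewhere between 0.018 and 0.080 rad (its catch is set differently each time, not known beforehand); a solid stop follows 0.012 rad later, where the pressing force climbs steeply. Eased back, the bed settles about 0.012 rad below the stop, on its leg
- tumbler: Bystander: steel tumbler, 72 mm across, 100 mm tall; origin at the centre of its underside
- container: Bystander: white plastic container with snap lid, 108 x 138 x 67 mm; origin at the centre of its underside
- weight: Bystander: steel pressure regulator weight, 42 mm across, 62 mm tall; origin at the centre of its underside
- gasket_low: Bystander: lower of two stacked pale silicone gasket rings, 90 mm across, 10 mm thick; origin at the centre of its underside
- gasket_top: Bystander: the upper gasket ring, same size; origin at the centre of its underside
- lug (a point): Heavy grey cast tester bed, 215 x 170 x 110 mm, 4.2 to 6 kg, a steel pot on top (210 mm tall in all); sprung rod-like drop leg and dark catch on its side. This point: top middle of its lug, 126 mm above the shelf when down; the rear hinge axis is 251 mm beyond it, 40 mm above the shelf. Lifting it takes 25 to 45 N at the pocket; over 80 N between bar and bed overstrains it. Let go at once while raised, it drops hard

How it is judged:
By the outcome, as a careful person would: the job done as asked, in the order asked, and still so for the second after the job is handed in, with the robot touching nothing.
It also fails if it takes over 72 s, if anything falls off the work surface, if the arm or the gripper's body presses on something with over 40 N, if the wrist force passes 120 N, or if a joint passes its speed limit or range.

## Working session

There is one attempt and no reset: what is moved stays moved. The work goes in short steps, Python scripts to look and compute and a tool call to move; the robot and the scene stay as the last step left them, time stands still between calls to the robot, and variables do not carry over. Pictures are saved under pics/ and viewed, at most 10 in all, crops included, and the job is handed in when it is done.

Besides the shell and the picture viewer there is one more tool, called by a JSON object that holds its "api" and its "payload", one argument or row to a line. servo_tool: Moves the arm, as the interface text tells. Its arguments: {"type":"object","properties":{"deltas":{"type":"array","items":{"type":"array","items":{"type":"number"}}},"squeeze":{"type":"number"}},"required":["deltas"]}

```bash
mkdir -p pics
cat > h.py <<'E'
import numpy as np, cv2
from station import arm
from scipy.spatial.transform import Rotation as R
def cam(f):
    o=np.array(f["orientation"],float)
    if o.shape==(3,3): M=o
    elif o.size==4: M=R.from_quat(o).as_matrix()
    else: M=R.from_euler('xyz',o).as_matrix()
    return M,np.array(f["position"],float)
def world(f,p):
    M,t=cam(f); return M@np.array(p)+t
def pix(f,P):
    M,t=cam(f); c=(np.atleast_2d(P)-t)@M; u=c@np.array(f["K"]).T; return u[:,:2]/u[:,2:]
def onplane(f,uv,z):
    M,t=cam(f); d=M@np.linalg.inv(np.array(f["K"]))@np.array([uv[0],uv[1],1.]); return t+d*(z-t[2])/d[2]
def save(f,n): cv2.imwrite("pics/"+n,cv2.cvtColor(f["color"],cv2.COLOR_RGB2BGR))
E
python3 - <<'E'
from h import *
print(arm.get_state())
for n in("scene","top"):
    f=arm.grab_frame(n); save(f,n+"0.png"); print(n,f["position"],f["orientation"])
    for q in("bar","bar_mid","bar_tip","bar_press","stand","fulcrum","pocket","lug","tumbler","container","weight","gasket_top"):
        r=arm.recognise(q,f)
        print(q,[(round(d["conf"],2),world(f,d["at"]).round(3).tolist()) for d in r[:2]])
a=cv2.imread("pics/scene0.png");b=cv2.imread("pics/top0.png")
E
```

```text
{'t': 0.0, 'q': array([-9.13906565e-01,  3.59425616e-01,  1.10741577e-02, -3.49296841e-04,
       -1.22413078e+00, -2.88073681e-01]), 'qd': array([-0.00108573,  0.00055614, -0.00082047, -0.00058426, -0.00199369,
       -0.0015307 ]), 'joint_efforts': array([ 2.14296539e-03, -5.82722032e+01,  2.93049413e+01,  6.99694008e+00,
        6.69937843e-03, -1.22665606e-04]), 'eef_pos': array([ 0.24312411, -0.62916622,  0.22560447]), 'ee_rot': array([ 3.13988292e+00, -1.64194976e-04, -2.77289539e+00]), 'force': array([ 0.5567196 , -0.02256316, -0.02753854]), 'moment': array([ 0.00849611, -0.00843655, -0.0119466 ]), 'gripper_force': 0.0, 'width': 0.08773433510756168}
scene [1.12115839 0.3905205  0.97067508] [-2.45252465e+00 -8.98365992e-04  2.15498619e+00]
bar [(0.68, [0.581, -0.282, 0.008])]
bar_mid [(0.66, [0.578, -0.281, 0.01])]
bar_tip [(0.7, [0.581, -0.28, 0.011])]
bar_press [(0.83, [0.573, -0.281, 0.005]), (0.29, [0.56, 0.312, 0.137])]
stand [(0.76, [0.564, 0.308, 0.124])]
fulcrum [(0.78, [0.564, 0.309, 0.126]), (0.6, [0.56, 0.31, 0.139])]
pocket []
lug [(0.89, [0.558, 0.313, 0.138]), (0.64, [0.562, 0.307, 0.124])]
tumbler [(0.7, [0.751, -0.221, 0.066])]
container []
weight [(0.63, [0.579, -0.282, 0.007]), (0.61, [0.349, -0.321, 0.034])]
gasket_top [(0.56, [0.366, -0.004, 0.017]), (0.21, [0.562, 0.312, 0.137])]
top [0.3672547  0.00197074 1.02646046] [-2.95214311  0.01982771 -1.59715691]
bar [(0.6, [0.576, -0.284, 0.013]), (0.52, [0.362, -0.002, 0.028])]
bar_mid []
bar_tip [(0.36, [0.502, 0.264, 0.143])]
bar_press [(0.69, [0.575, -0.286, -0.001]), (0.22, [0.501, 0.268, 0.14])]
stand [(0.69, [0.493, 0.242, 0.138])]
fulcrum [(0.85, [0.5, 0.246, 0.14])]
pocket [(0.68, [0.489, 0.24, 0.137])]
lug [(0.84, [0.503, 0.266, 0.142]), (0.58, [0.731, -0.072, 0.068])]
tumbler [(0.81, [0.76, -0.227, 0.06])]
container [(0.64, [0.73, -0.071, 0.068])]
weight [(0.69, [0.34, -0.322, 0.059])]
gasket_top [(0.92, [0.363, -0.003, 0.021])]
```

View pics/scene0.png

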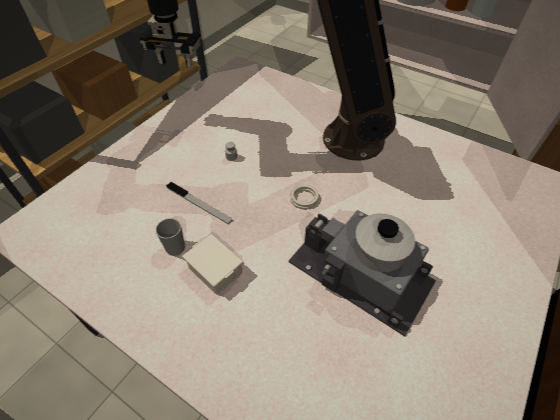

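View pics/top0.png

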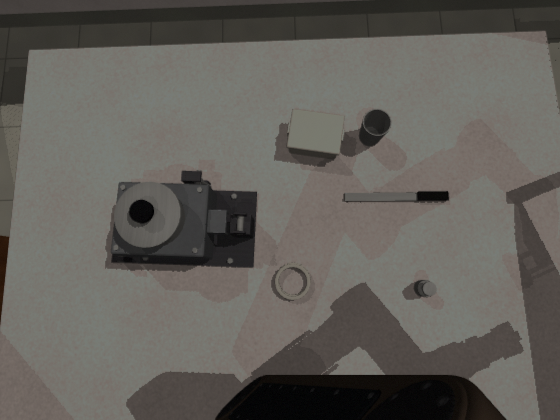

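The scene picture shows the bar with its tip at (230,219) and handle at (178,187). In the top picture the bar runs from tip (344,197) to handle end (448,196). The ridge is near (240,225), the lug near (217,222), and the plate's front edge runs from (256,192) to (253,268).

Run:
```python
from h import *
f=arm.grab_frame("top")
im=cv2.cvtColor(f["color"],cv2.COLOR_RGB2BGR)
a=cv2.resize(im[170:280,175:275],None,fx=5,fy=5,interpolation=cv2.INTER_CUBIC)
cv2.imwrite("pics/crop1.png",a)
for n,uv,z in(("tip",(344,197),.008),("hend",(448.5,196),.012),("seam",(417,196.5),.012),("plA",(256.5,192),.006),("plB",(253.5,268),.006),("ridge",(240,225),.1),("lug",(217,222),.126)):
    print(n,onplane(f,uv,z).round(4))
```

```text
tip [ 0.5778 -0.1455  0.008 ]
hend [ 0.5713 -0.418   0.012 ]
seam [ 0.5725 -0.3359  0.012 ]
plA [0.5989 0.086  0.006 ]
plB [0.399  0.0964 0.006 ]
ridge [0.4982 0.1187 0.1   ]
lug [0.5031 0.1689 0.126 ]
```

View pics/crop1.png

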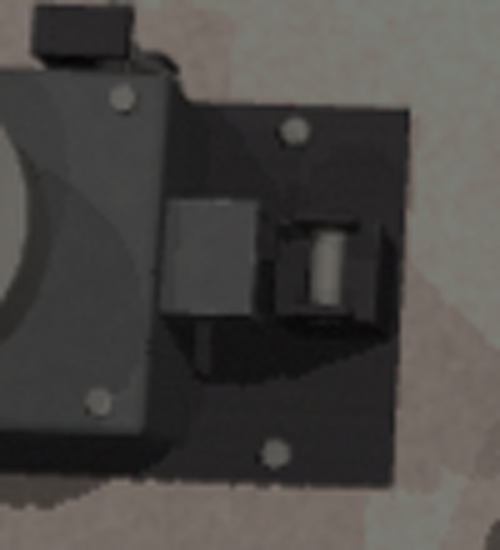

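The crop shows the ridge at full-picture pixel (240.4,223.4), with the front plate corners at (257,191.4) and (253.6,267.2). The bar is already nearly parallel to the stand. Next I move above it.

{"api": "servo_tool", "payload": {
  "deltas": [
    [-1, 0, 0, 10, 0, 0, -6.75],
    [-1, 0, 0, 10, 0, 0, -6.75],
    [-1, 0, 0, 10, 0, 0, -6.75],
    [-1, 0, 0, 10, 0, 0, -6.75],
    [-1, 0, 0, 10, 0, 0, -6.75],
    [-1, 0, 0, 10, 0, 0, -6.75],
    [-1, 0, 0, 10, 0, 0, -6.75],
    [-1, 0, 0, 10, 0, 0, -6.75],
    [-1, 0, 0, 10, 0, 0, -6.75],
    [-1, 0, 0, 5, 0, 0, -6.75]
  ],
  "squeeze": 40
}}

```text
t: 2.18
eef_pos: [0.2431, -0.6291, 0.1301]
ee_rot: [3.141, 0.001, -1.589]
force: [0.2, 0.2, -1.0]
width: 0.0874
gripper_force: 0.0
```

{"api": "servo_tool", "payload": {
  "deltas": [
    [-1, -28.6, -27, 0, 0, 0, 0],
    [-1, -28.6, -27, 0, 0, 0, 0],
    [-1, -28.6, -27, 0, 0, 0, 0],
    [-1, -28.6, -27, 0, 0, 0, 0],
    [-1, -28.6, -27, 0, 0, 0, 0],
    [-1, -28.6, -27, 0, 0, 0, 0],
    [-1, -28.6, -27, 0, 0, 0, 0],
    [-1, -28.6, -27, 0, 0, 0, 0],
    [-1, -28.6, -27, 0, 0, 0, 0],
    [-1, -28.6, -27, 0, 0, 0, 0],
    [-1, -28.6, -27, 0, 0, 0, 0],
    [-1, -28.6, -27, 0, 0, 0, 0],
    [-1, 0, 0, 0, 0, 0, 0],
    [-1, 0, 0, 0, 0, 0, 0]
  ]
}}

```text
t: 3.35
eef_pos: [0.5769, -0.2924, 0.1313]
ee_rot: [3.141, 0.0, -1.591]
force: [-0.6, -0.4, 0.5]
width: 0.0878
gripper_force: 0.0
```

Run:
```python
from h import *
s=arm.get_state(); print(s["t"],s["eef_pos"],np.degrees(s["ee_rot"]),s["force"])
f=arm.grab_frame("wrist"); save(f,"w1.png"); print(f["position"],f["orientation"])
np.savez("w1.npz",**{k:f[k] for k in("K","position","orientation")})
```

```text
3.35 [ 0.57694463 -0.29235985  0.13128542] [ 1.79992930e+02  2.41728317e-04 -9.11756476e+01] [-0.61379643 -0.3952814   0.46296339]
[ 0.57495618 -0.36755448  0.29004934] [ 2.85450506e+00 -1.49576331e-03  3.11951953e+00]
```

View pics/w1.png

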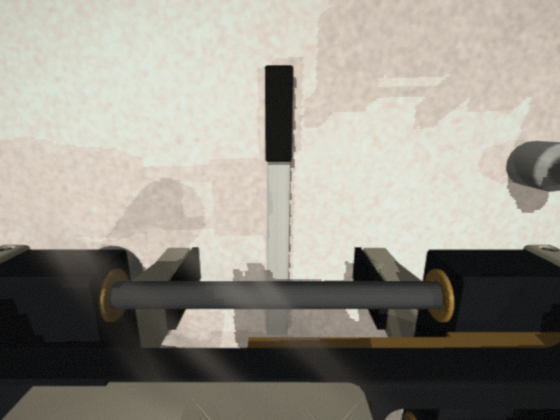

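The wrist picture shows the handle end centred at (279.5,66), the seam at (279,161) and the steel centred at (278.5,240), between the open fingers.

Run:
```python
from h import *
f=dict(np.load("w1.npz"))
im=cv2.cvtColor(cv2.imread("pics/w1.png"),cv2.COLOR_BGR2GRAY).astype(float)
for r in (80,110,150): 
    g=np.diff(im[r,250:310]); l,rr=g.argmin()+250.5,g.argmax()+250.5; print(r,l,rr,onplane(f,((l+rr)/2+.5,r),.016).round(4))
g=np.abs(np.diff(im[50:180,279])); i=np.argsort(g)[-4:]+50; print(i)
print("end",onplane(f,(279.5,66),.016).round(4),"seam",onplane(f,(279,161),.016).round(4))
t=arm.grab_frame("top")
for uv,z in(((257,191.4),.006),((253.6,267.2),.006),((240.4,223.4),.1),((175+295/5,170+26),.006),((175+55,170+453/5),.006),((207,246/5*0+210.5),.126),((227,210.5),.126),((226,233),.126)): print(uv,onplane(t,uv,z).round(4))
```

```text
80 264.5 292.5 [ 0.5715 -0.4022  0.016 ]
110 264.5 292.5 [ 0.5719 -0.3784  0.016 ]
150 264.5 291.5 [ 0.5731 -0.3446  0.016 ]
[164 161  65  64]
end [ 0.5709 -0.4129  0.016 ] seam [ 0.5728 -0.3349  0.016 ]
(257, 191.4) [0.6005 0.0846 0.006 ]
(253.6, 267.2) [0.401  0.0962 0.006 ]
(240.4, 223.4) [0.502  0.1177 0.1   ]
(234.0, 196) [0.5898 0.1461 0.006 ]
(230, 260.6) [0.4195 0.157  0.006 ]
(207, 210.5) [0.5309 0.1925 0.126 ]
(227, 210.5) [0.5295 0.1457 0.126 ]
(226, 233) [0.4768 0.148  0.126 ]
```

{"api": "servo_tool", "payload": {
  "deltas": [
    [-1, 0, 2.5, 16, 0, 0, 0.4],
    [-1, 0, 0, 20, 0, 0, 0],
    [-1, 0, 0, 25, 0, 0, 0],
    [-1, 0, 0, 25, 0, 0, 0],
    [-1, 0, 0, 20, 0, 0, 0],
    [-1, 0, 0, 12, 0, 0, 0],
    [-1, 0, 0, 6, 0, 0, 0],
    [-1, 0, 0, 3, 0, 0, 0],
    [-1, 0, 0, 0, 0, 0, 0],
    [-1, 0, 0, 0, 0, 0, 0]
  ]
}}

```text
t: 4.28
eef_pos: [0.5736, -0.2946, 0.0057]
ee_rot: [-3.14, -0.0, -1.602]
force: [0.2, 0.0, -0.3]
width: 0.0872
gripper_force: 0.0
```

{"api": "servo_tool", "payload": {
  "deltas": [
    [1, 0, -0.5, 2.5, 0, 0, 0],
    [1, 0, 0, 0, 0, 0, 0],
    [1, 0, 0, 0, 0, 0, 0],
    [1, 0, 0, 0, 0, 0, 0],
    [1, 0, 0, 0, 0, 0, 0],
    [1, 0, 0, 0, 0, 0, 0],
    [1, 0, 0, 0, 0, 0, 0],
    [1, 0, 0, 0, 0, 0, 0],
    [1, 0, 0, 0, 0, 0, 0],
    [1, 0, 0, 0, 0, 0, 0]
  ]
}}

```text
t: 5.12
eef_pos: [0.5734, -0.2942, 0.002]
ee_rot: [3.142, 0.0, -1.602]
force: [0.6, -0.2, 0.1]
width: 0.0261
gripper_force: 0.0
```

{"api": "servo_tool", "payload": {
  "deltas": [
    [1, 0, 0, 0, 0, 0, 0],
    [1, 0, 0, 0, 0, 0, 0],
    [1, 0, 0, 0, 0, 0, 0],
    [1, 0, 0, 0, 0, 0, 0],
    [1, 0, 0, -8, 0, 0, 0],
    [1, 0, 0, -14, 0, 0, 0],
    [1, 0, 0, -20, 0, 0, 0],
    [1, 0, 0, -20, 0, 0, 0],
    [1, 0, 0, -20, 0, 0, 0],
    [1, 0, 0, -20, 0, 0, 0],
    [1, 0, 0, -10, 0, 0, 0],
    [1, 0, 0, 0, 0, 0, 0]
  ]
}}

```text
t: 6.12
eef_pos: [0.5744, -0.2945, 0.1168]
ee_rot: [-3.138, -0.001, -1.601]
force: [1.1, 0.8, -3.4]
width: 0.0215
gripper_force: 40.0
```

{"api": "servo_tool", "payload": {
  "deltas": [
    [1, -12, 5, 0, 0, 0, 0],
    [1, -22, 9, 0, 0, 0, 0],
    [1, -24, 10, 0, 0, 0, 0],
    [1, -24, 10, 0, 0, 0, 0],
    [1, -24, 10, 0, 0, 0, 0],
    [1, -24, 10, 0, 0, 0, 0],
    [1, -24, 10, 0, 0, 0, 0],
    [1, -24, 10, 0, 0, 0, 0],
    [1, -22, 9, 0, 0, 0, 0],
    [1, -14, 5, 0, 0, 0, 0],
    [1, -8, 2, 0, 0, 0, 0],
    [1, 0, 0, 0, 0, 0, 1.7],
    [1, 0, 0, 0, 0, 0, 0],
    [1, 0, 0, 0, 0, 0, 0]
  ]
}}

```text
t: 7.28
eef_pos: [0.4898, -0.0696, 0.1133]
ee_rot: [3.14, -0.0, -1.631]
force: [0.1, 0.2, -4.2]
width: 0.0212
gripper_force: 40.0
```

Run:
```python
from h import *
s=arm.get_state(); print(s["t"],s["eef_pos"],np.degrees(s["ee_rot"]),s["force"],s["moment"],s["width"],s["gripper_force"])
t=arm.grab_frame("top"); np.savez("t2.npz",**{k:t[k] for k in("K","position","orientation")})
w=arm.grab_frame("scene")
im=cv2.cvtColor(t["color"],cv2.COLOR_RGB2BGR)[170:270,190:350]
a=cv2.resize(im,None,fx=5,fy=5,interpolation=cv2.INTER_CUBIC); cv2.imwrite("pics/t2.png",cv2.convertScaleAbs(a,alpha=1.8))
np.savez("s2.npz",**{k:w[k] for k in("K","position","orientation")}); 
b=cv2.cvtColor(w["color"],cv2.COLOR_RGB2BGR)[140:300,200:440]
cv2.imwrite("pics/s2.png",cv2.resize(b,None,fx=3.3,fy=3.3,interpolation=cv2.INTER_CUBIC))
```

```text
7.2833 [ 0.48979622 -0.06960535  0.11334904] [ 1.79922742e+02 -1.63706345e-02 -9.34256424e+01] [ 0.13780807  0.15244174 -4.18202459] [0.00578188 0.10009386 0.00404354] 0.021232553357903302 39.99865114688873
```

View pics/t2.png

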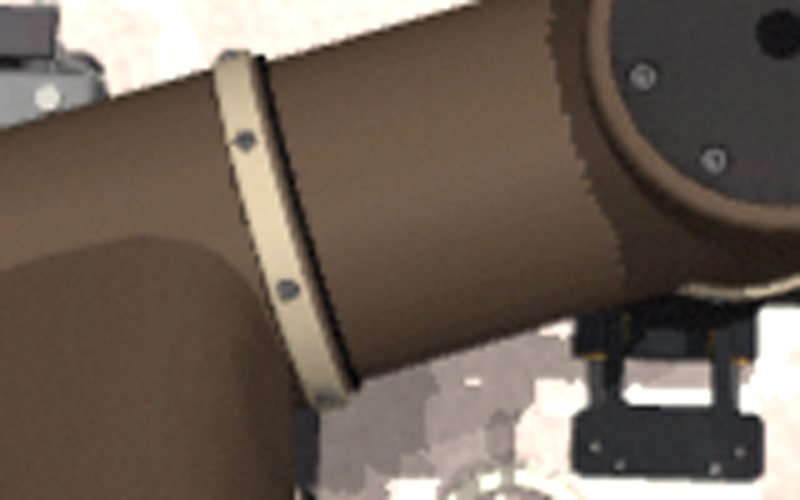

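View pics/s2.png

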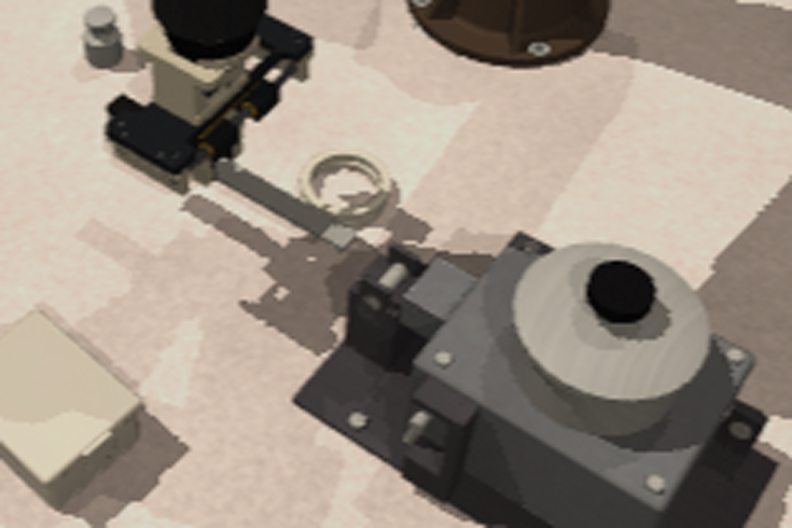

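The top view is blocked by the arm. In the scene crop the bar tip is near (343,241) and the ridge runs from about (388,287) to (402,265). I'll check these against my predicted geometry.

Run:
```python
from h import *
f=dict(np.load("s2.npz")); cr=lambda P:((pix(f,P)-[200,140]+.5)*3.3).round(1).tolist()
un=lambda c:np.array(c)/3.3-.5+[200,140]
yaw=np.radians(180-93.43); u=np.array([np.cos(yaw),np.sin(yaw),0]); v=np.array([-u[1],u[0],0])
tcp=np.array([.4898,-.0696,.1133]); und=tcp-[0,0,.002]; mid=und+.014*u
for l in(0,.005): # droop test
  print("tip top",cr([mid+.135*u+[0,0,.008-l]+s*.011*v for s in(1,-1)]))
r=np.array([.502,.1177,.1]); y2=np.radians(86.5);u2=np.array([np.cos(y2),np.sin(y2),0]);v2=np.array([-u2[1],u2[0],0])
print("ridge ends",cr([r+s*.019*v2 for s in(1,-1)]))
print("lug front top",cr([r+.029*u2+s*.023*v2+[0,0,.026] for s in(1,-1)]))
print("tip at",onplane(f,un((346,241)),.119).round(4), "ridge",onplane(f,un((395,276)),.1).round(4))
for c in((436,257),(400,300)): print("lug",onplane(f,un(c),.126).round(4))
```

```text
tip top [[358.8, 232.4], [344.4, 248.3]]
tip top [[358.4, 236.1], [344.1, 251.9]]
ridge ends [[398.9, 262.2], [374.7, 290.2]]
lug front top [[433.1, 256.5], [403.6, 291.4]]
tip at [0.5018 0.0754 0.119 ] ridge [0.4981 0.1234 0.1   ]
lug [0.4799 0.1503 0.126 ]
lug [0.5361 0.1471 0.126 ]
```

Run:
```python
import cv2
a=cv2.imread("pics/s2.png")[200:340,270:500]
cv2.imwrite("pics/s2z.png",cv2.resize(a,None,fx=3.4,fy=3.4,interpolation=cv2.INTER_CUBIC))
```

```text
(no output)
```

View pics/s2z.png

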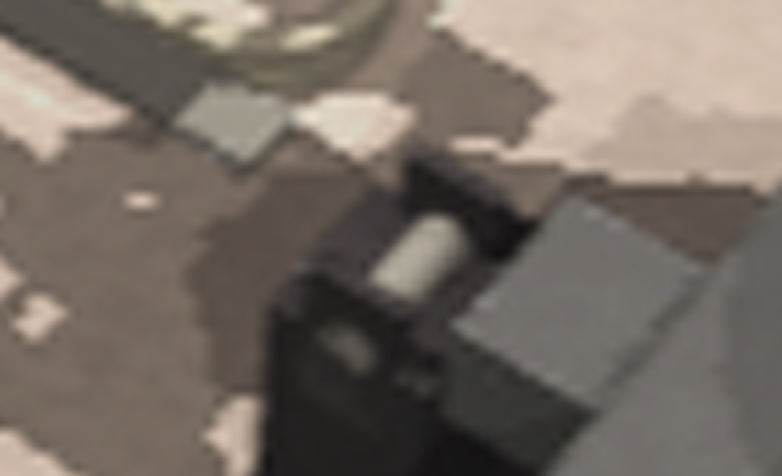

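{"api": "servo_tool", "payload": {
  "deltas": [
    [1, 0, 0, 4, 0, 0, 0],
    [1, 0, 0, 4, 0, 0, 0],
    [1, 0, 0, 0.7, 0, 0, 0],
    [1, -6, 0, 0, 0, 0, 0],
    [1, -10, 0, 0, 0, 0, 0],
    [1, -10, 0, 0, 0, 0, 0],
    [1, -10, 0, 0, 0, 0, 0],
    [1, -10, 0, 0, 0, 0, 0],
    [1, -6, 0, 0, 0, 0, 0],
    [1, -3, 0, 0, 0, 0, 0],
    [1, 0, 0, 0, 0, 0, 0],
    [1, 0, 0, 0, 0, 0, 0]
  ]
}}

```text
t: 8.38
eef_pos: [0.4936, -0.0144, 0.1054]
ee_rot: [3.141, -0.0, -1.631]
force: [-0.3, -0.3, -4.1]
width: 0.0212
gripper_force: 40.0
```

{"api": "servo_tool", "payload": {
  "deltas": [
    [1, -4, 0, 0.7, 0, 0, 0],
    [1, -5, 0, 0, 0, 0, 0],
    [1, -5, 0, 0, 0, 0, 0],
    [1, -5, 0, 0, 0, 0, 0],
    [1, -5, 0, 0, 0, 0, 0],
    [1, -5, 0, 0, 0, 0, 0],
    [1, -3, 0, 0, 0, 0, 0],
    [1, -2, 0, 0, 0, 0, 0],
    [1, 0, 0, 0, 0, 0, 0],
    [1, 0, 0, 0, 0, 0, 0]
  ]
}}

```text
t: 9.22
eef_pos: [0.4957, 0.0194, 0.1047]
ee_rot: [3.142, -0.0, -1.631]
force: [-0.1, -0.2, -4.1]
width: 0.0213
gripper_force: 40.0
```

Run:
```python
from h import *
s=arm.get_state(); print(s["force"],s["moment"],s["eef_pos"])
w=arm.grab_frame("scene"); b=cv2.cvtColor(w["color"],cv2.COLOR_RGB2BGR)[190:245,270:350]
cv2.imwrite("pics/s3.png",cv2.convertScaleAbs(cv2.resize(b,None,fx=9,fy=9,interpolation=cv2.INTER_CUBIC),alpha=1.5))
```

```text
[-0.11231287 -0.16304314 -4.12647172] [-0.01435535  0.07966001  0.00236337] [0.4956557  0.01942357 0.10466298]
```

View pics/s3.png

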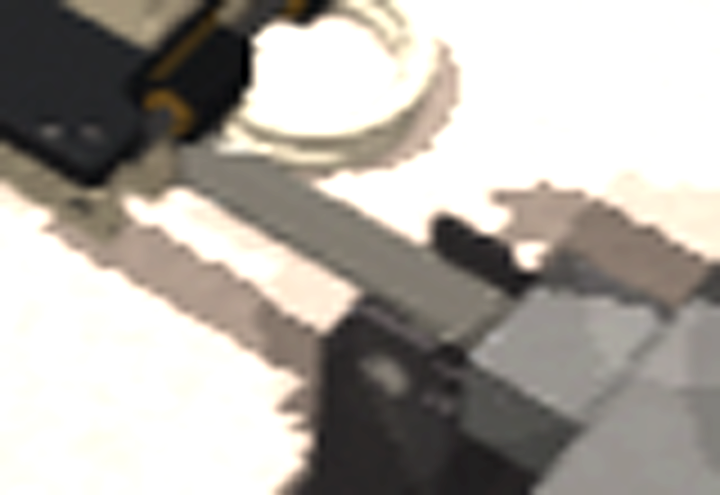

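The bar lies between the cheeks with its tip going under the lug, at about (490,325) in the crop. I'll go on gently until it butts.

{"api": "servo_tool", "payload": {
  "deltas": [
    [1, -3, 0, 0, 0, 0, 0],
    [1, -3, 0, 0, 0, 0, 0],
    [1, -3, 0, 0, 0, 0, 0],
    [1, -3, 0, 0, 0, 0, 0],
    [1, -3, 0, 0, 0, 0, 0],
    [1, -2, 0, 0, 0, 0, 0],
    [1, -1, 0, 0, 0, 0, 0],
    [1, 0, 0, 0, 0, 0, 0],
    [1, 0, 0, 0, 0, 0, 0]
  ]
}}

```text
t: 10.02
eef_pos: [0.4967, 0.0373, 0.1046]
ee_rot: [3.141, -0.0, -1.631]
force: [-0.7, -0.2, -2.7]
width: 0.0214
gripper_force: 40.0
```

{"api": "servo_tool", "payload": {
  "deltas": [
    [1, -1, 0, 0, 0, 0, 0],
    [1, -1, 0, 0, 0, 0, 0],
    [1, -1, 0, 0, 0, 0, 0],
    [1, 0, 0, 0, 0, 0, 0]
  ]
}}

```text
t: 10.35
eef_pos: [0.497, 0.0404, 0.1047]
ee_rot: [-3.142, 0.0, -1.631]
force: [0.3, -0.3, -2.9]
width: 0.0214
gripper_force: 40.0
```

{"api": "servo_tool", "payload": {
  "deltas": [
    [1, -1, 0, 0, 0, 0, 0],
    [1, -1, 0, 0, 0, 0, 0],
    [1, -1, 0, 0, 0, 0, 0],
    [1, 0, 0, 0, 0, 0, 0]
  ]
}}

```text
t: 10.68
eef_pos: [0.4972, 0.0434, 0.1047]
ee_rot: [-3.142, 0.0, -1.631]
force: [0.4, -0.5, -3.2]
width: 0.0211
gripper_force: 40.0
```

{"api": "servo_tool", "payload": {
  "deltas": [
    [1, -1, 0, 0, 0, 0, 0],
    [1, -1, 0, 0, 0, 0, 0],
    [1, 0, 0, 0, 0, 0, 0]
  ]
}}

```text
t: 10.93
eef_pos: [0.4966, 0.0444, 0.1045]
ee_rot: [3.14, -0.002, -1.631]
force: [-0.1, -4.7, -2.3]
width: 0.0209
gripper_force: 40.0
```

{"api": "servo_tool", "payload": {
  "deltas": [
    [1, -1, 0, 0, 0, 0, 0],
    [1, 0, 0, 0, 0, 0, 0],
    [1, 0, 0, 0, 0, 0, 0]
  ]
}}

```text
t: 11.18
eef_pos: [0.4963, 0.0445, 0.1043]
ee_rot: [3.139, -0.003, -1.632]
force: [0.9, -9.1, -3.2]
width: 0.0215
gripper_force: 40.0
```

{"api": "servo_tool", "payload": {
  "deltas": [
    [1, 0.5, 0, 0.7, 0, 0, 0],
    [1, 0, 0, 0.7, 0, 0, 0],
    [1, 0, 0, 0.6, 0, 0, 0],
    [1, 0, 0, 0, 0, 0, 0]
  ]
}}

```text
t: 11.52
eef_pos: [0.4965, 0.0444, 0.1024]
ee_rot: [3.14, -0.002, -1.632]
force: [0.4, -7.3, -1.9]
width: 0.021
gripper_force: 40.0
```

{"api": "servo_tool", "payload": {
  "deltas": [
    [1, 0, 0, 0.9, 0, -0.65, 0],
    [1, 0, 0, 0.9, 0, -0.65, 0],
    [1, 0, 0, 0.9, 0, -0.65, 0],
    [1, 0, 0, 0.9, 0, -0.65, 0],
    [1, 0, 0, 0, 0, 0, 0]
  ]
}}

```text
t: 11.93
eef_pos: [0.4967, 0.0445, 0.099]
ee_rot: [3.14, 0.044, -1.632]
force: [-0.7, -4.8, -3.0]
width: 0.0214
gripper_force: 40.0
```

{"api": "servo_tool", "payload": {
  "deltas": [
    [1, 0, 0, 0.9, 0, -0.65, 0],
    [1, 0, 0, 0.9, 0, -0.65, 0],
    [1, 0, 0, 0.9, 0, -0.65, 0],
    [1, 0, 0, 0, 0, 0, 0]
  ]
}}

```text
t: 12.27
eef_pos: [0.4968, 0.0448, 0.0962]
ee_rot: [3.14, 0.079, -1.632]
force: [-0.2, -5.5, -3.3]
width: 0.0212
gripper_force: 40.0
```

{"api": "servo_tool", "payload": {
  "deltas": [
    [1, 0, 0, 0.7, 0, -0.3, 0],
    [1, 0, 0, 0.7, 0, -0.3, 0],
    [1, 0, 0, 0, 0, 0, 0]
  ]
}}

```text
t: 12.52
eef_pos: [0.4969, 0.0449, 0.0952]
ee_rot: [3.141, 0.089, -1.631]
force: [-2.6, -7.1, 1.8]
width: 0.021
gripper_force: 40.0
```

{"api": "servo_tool", "payload": {
  "deltas": [
    [1, 0, 0, 0.7, 0, 0, 0],
    [1, 0, 0, 0.7, 0, 0, 0],
    [1, 0, 0, 0, 0, 0, 0]
  ]
}}

```text
t: 12.77
eef_pos: [0.497, 0.0449, 0.0947]
ee_rot: [3.141, 0.088, -1.63]
force: [-5.1, -8.2, 12.0]
width: 0.0213
gripper_force: 40.0
```

{"api": "servo_tool", "payload": {
  "deltas": [
    [1, 0, 0, -0.7, 0, 0, 0],
    [1, 0, 0, -0.4, 0, 0, 0],
    [1, 0, 0, 0, 0, 0, 0]
  ]
}}

```text
t: 13.02
eef_pos: [0.4969, 0.0449, 0.0952]
ee_rot: [3.141, 0.088, -1.631]
force: [-1.7, -7.7, 3.0]
width: 0.0212
gripper_force: 40.0
```

{"api": "servo_tool", "payload": {
  "deltas": [
    [-0.2, 0, 0, 0, 0, 0, 0],
    [-0.2, 0, 0, 0, 0, 0, 0],
    [-0.2, 0, 0, 0, 0, 0, 0],
    [-0.2, 0, 0, 0, 0, 0, 0],
    [-0.2, 0, 0, 0, 0, 0, 0],
    [-0.2, 0, 0, 0, 0, 0, 0],
    [-0.2, 0, 0, 0, 0, 0, 0]
  ]
}}

```text
t: 13.6
eef_pos: [0.4974, 0.0463, 0.0947]
ee_rot: [-3.142, 0.09, -1.631]
force: [-0.5, 0.3, -0.1]
width: 0.0522
gripper_force: 0.0
```

{"api": "servo_tool", "payload": {
  "deltas": [
    [-0.2, 0, 0, -6, 0, 0, 0],
    [-0.2, 0, 0, -15, 0, 0, 0],
    [-0.2, 0, 0, -20, 0, 0, 0],
    [0.5, 0, 0, -15, 0, 0, 0],
    [1, 12, 0, -4, 0, 0, 0],
    [1, 20, 0, 0, 0, 0, 0],
    [1, 20, 0, 0, 0, 0, 0],
    [1, 20, 0, 0, 0, 0, 0],
    [1, 18, 0, 0, 0, 0, 0],
    [1, 10, 0, 0, 0, 0, 0],
    [1, 2, 0, 0, 0, 0, 0],
    [1, 0, 0, 0, 0, 0, 0],
    [1, 0, 0, 0, 0, 0, 0],
    [1, 0, 0, 0, 0, 0, 0]
  ]
}}

```text
t: 14.77
eef_pos: [0.4909, -0.0601, 0.1453]
ee_rot: [-3.142, 0.09, -1.631]
force: [-0.6, 0.9, -0.3]
width: 0.0001
gripper_force: 0.0
```

Run:
```python
from h import *
s=arm.get_state(); print(s["eef_pos"],s["ee_rot"],s["width"])
w=arm.grab_frame("scene"); np.savez("s4.npz",**{k:w[k] for k in("K","position","orientation")})
b=cv2.cvtColor(w["color"],cv2.COLOR_RGB2BGR)[140:265,220:360]
cv2.imwrite("pics/s4.png",cv2.convertScaleAbs(cv2.resize(b,None,fx=4.8,fy=4.8,interpolation=cv2.INTER_CUBIC),alpha=1.5))
```

```text
[ 0.49093858 -0.06012719  0.14531992] [-3.14153776  0.08997099 -1.63082982] 5.255773771103072e-05
```

View pics/s4.png

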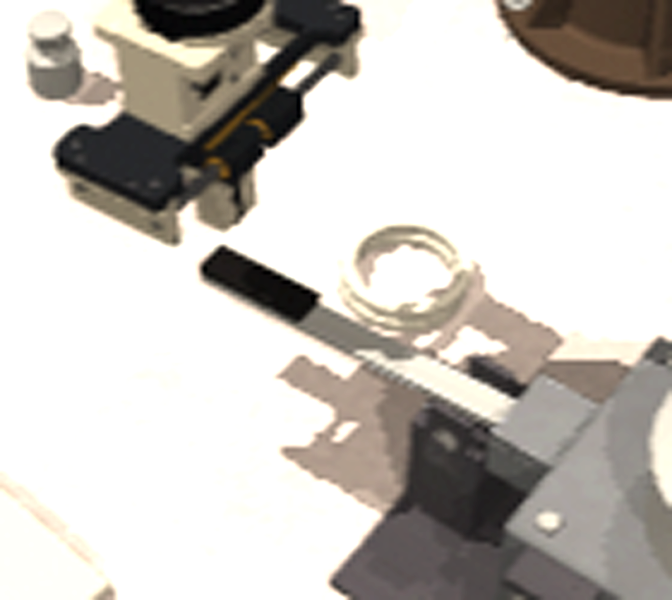

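The bar lies seated between the cheeks with its tip under the lug; the handle end is at crop (212,262) and the shut fingertips at (222,222). I'll check the press point by projection.

Run:
```python
from h import *
f=dict(np.load("s4.npz")); s=arm.get_state(); T=R.from_euler('xyz',s["ee_rot"]).as_matrix(); p=s["eef_pos"]
for d in (0,.040,.046): print(d,(p+T[:,2]*d).round(4),((pix(f,p+T[:,2]*d)-[220,140]+.5)*4.8).round(1))
for c in((212,255),(300,302),(310,310)): print(onplane(f,np.array(c)/4.8-.5+[220,140],.101).round(4))
```

```text
0 [ 0.491  -0.06    0.1453] [[228.1 216.5]]
0.04 [ 0.4912 -0.0564  0.1055] [[233.8 262.7]]
0.046 [ 0.4912 -0.0559  0.0995] [[234.6 269.5]]
[ 0.4901 -0.0739  0.101 ]
[ 0.4922 -0.0064  0.101 ]
[0.4942 0.0023 0.101 ]
```

{"api": "servo_tool", "payload": {
  "deltas": [
    [1, 0, 0, 8, 0, 0, 0],
    [1, 0, 0, 12, 0, 0, 0],
    [1, 0, 0, 10, 0, 0, 0],
    [1, 0, 0, 6, 0, 0, 0],
    [1, 0, 0, 3, 0, 0, 0],
    [1, 0, 0, 1, 0, 0, 0],
    [1, 0, 0, 0, 0, 0, 0]
  ]
}}

```text
t: 15.4
eef_pos: [0.4911, -0.057, 0.1053]
ee_rot: [3.141, 0.09, -1.631]
force: [-0.9, -0.3, 0.8]
width: 0.0005
gripper_force: 0.0
```

{"api": "servo_tool", "payload": {
  "deltas": [
    [1, 0, 0, 1, 0, 0, 0],
    [1, 0, 0, 1, 0, 0, 0],
    [1, 0, 0, 1, 0, 0, 0],
    [1, 0, 0, 0, 0, 0, 0]
  ]
}}

```text
t: 15.73
eef_pos: [0.4911, -0.0568, 0.1025]
ee_rot: [-3.141, 0.09, -1.631]
force: [-0.1, -0.2, 0.4]
width: 0.0004
gripper_force: 0.0
```

{"api": "servo_tool", "payload": {
  "deltas": [
    [1, 0, 0, 1, 0, 0, 0],
    [1, 0, 0, 1, 0, 0, 0],
    [1, 0, 0, 0, 0, 0, 0]
  ]
}}

```text
t: 15.98
eef_pos: [0.4913, -0.0567, 0.1006]
ee_rot: [-3.141, 0.09, -1.631]
force: [-1.0, -0.7, 2.0]
width: 0.0002
gripper_force: 1.0
```

{"api": "servo_tool", "payload": {
  "deltas": [
    [1, 0, 0, 1, 0, 0, 0],
    [1, 0, 0, 1, 0, 0, 0],
    [1, 0, 0, 0, 0, 0, 0]
  ]
}}

```text
t: 16.23
eef_pos: [0.4917, -0.0566, 0.0993]
ee_rot: [-3.14, 0.09, -1.631]
force: [-2.0, -0.3, 10.1]
width: 0.0004
gripper_force: 5.0
```

{"api": "servo_tool", "payload": {
  "deltas": [
    [1, 0, 0, 1, 0, 0, 0],
    [1, 0, 0, 1, 0, 0, 0],
    [1, 0, 0, 0, 0, 0, 0]
  ]
}}

```text
t: 16.48
eef_pos: [0.492, -0.0566, 0.0978]
ee_rot: [-3.14, 0.089, -1.63]
force: [-2.9, -1.6, 13.3]
width: 0.0008
gripper_force: 6.7
```

{"api": "servo_tool", "payload": {
  "deltas": [
    [1, 0.1, 0.5, 1.5, 0, -0.5, 0],
    [1, 0.1, 0, 2, 0, -0.65, 0],
    [1, 0.1, 0, 2, 0, -0.65, 0],
    [1, 0.1, 0, 2, 0, -0.65, 0],
    [1, 0.1, 0, 2, 0, -0.65, 0],
    [1, 0.1, 0, 1.5, 0, -0.5, 0],
    [1, 0, 0, 0, 0, 0, 0]
  ]
}}

```text
t: 17.07
eef_pos: [0.4926, -0.0561, 0.0871]
ee_rot: [-3.138, 0.153, -1.63]
force: [-1.0, -2.4, 12.6]
width: 0.0006
gripper_force: 6.3
```

{"api": "servo_tool", "payload": {
  "deltas": [
    [1, 0.1, 0.3, 1.5, 0, -0.5, 0],
    [1, 0.1, 0, 2, 0, -0.65, 0],
    [1, 0.1, 0, 1.5, 0, -0.5, 0],
    [1, 0, 0, 0, 0, 0, 0]
  ]
}}

```text
t: 17.4
eef_pos: [0.4924, -0.0557, 0.0821]
ee_rot: [-3.137, 0.181, -1.63]
force: [-0.5, -2.0, 12.3]
width: 0.0009
gripper_force: 6.5
```

{"api": "servo_tool", "payload": {
  "deltas": [
    [1, 0.1, 0, 1.5, 0, -0.5, 0],
    [1, 0.1, 0, 1.2, 0, -0.4, 0],
    [1, 0, 0, 0, 0, 0, 0]
  ]
}}

```text
t: 17.65
eef_pos: [0.4925, -0.0555, 0.0795]
ee_rot: [-3.137, 0.197, -1.63]
force: [-0.3, -2.5, 12.5]
width: 0.0007
gripper_force: 6.5
```

{"api": "servo_tool", "payload": {
  "deltas": [
    [1, 0.1, 0, 1.5, 0, -0.5, 0],
    [1, 0.1, 0, 1.3, 0, -0.4, 0],
    [1, 0, 0, 0, 0, 0, 0]
  ]
}}

```text
t: 17.9
eef_pos: [0.4925, -0.0551, 0.0767]
ee_rot: [-3.137, 0.213, -1.63]
force: [-0.3, -3.2, 12.3]
width: 0.0006
gripper_force: 6.5
```

{"api": "servo_tool", "payload": {
  "deltas": [
    [1, 0.2, 0, 1.5, 0, -0.5, 0],
    [1, 0.1, 0, 1.3, 0, -0.4, 0],
    [1, 0, 0, 0, 0, 0, 0]
  ]
}}

```text
t: 18.15
eef_pos: [0.4925, -0.0548, 0.0739]
ee_rot: [-3.137, 0.228, -1.63]
force: [-0.1, -1.6, 12.8]
width: 0.0002
gripper_force: 6.4
```

{"api": "servo_tool", "payload": {
  "deltas": [
    [1, 0.1, 0, 1.5, 0, -0.5, 0],
    [1, 0.1, 0, 1.3, 0, -0.4, 0],
    [1, 0, 0, 0, 0, 0, 0]
  ]
}}

```text
t: 18.4
eef_pos: [0.4927, -0.0544, 0.0714]
ee_rot: [-3.137, 0.244, -1.63]
force: [-1.4, -2.3, 16.6]
width: 0.0007
gripper_force: 8.1
```

{"api": "servo_tool", "payload": {
  "deltas": [
    [1, 0, 0, 0.5, 0, -0.1, 0],
    [1, 0, 0, 0, 0, 0, 0],
    [1, 0, 0, 0, 0, 0, 0]
  ]
}}

```text
t: 18.65
eef_pos: [0.4928, -0.0543, 0.0712]
ee_rot: [-3.137, 0.245, -1.629]
force: [-2.0, -3.3, 16.9]
width: 0.0005
gripper_force: 8.8
```

{"api": "servo_tool", "payload": {
  "deltas": [
    [1, 0, 0, 0.6, 0, 0, 0],
    [1, 0, 0, 0, 0, 0, 0],
    [1, 0, 0, 0, 0, 0, 0]
  ]
}}

```text
t: 18.9
eef_pos: [0.4929, -0.0542, 0.0709]
ee_rot: [-3.136, 0.245, -1.629]
force: [-1.0, -3.1, 19.2]
width: 0.0004
gripper_force: 9.9
```

It is at the stop at 19 N. Now I ease it back slowly.

{"api": "servo_tool", "payload": {
  "deltas": [
    [1, 0, 0, -0.6, 0, 0, 0],
    [1, 0, 0, -0.6, 0, 0.15, 0],
    [1, 0, 0, -0.5, 0, 0.16, 0],
    [1, 0, 0, -0.5, 0, 0.16, 0],
    [1, 0, 0, -0.5, 0, 0.16, 0],
    [1, 0, 0, -0.5, 0, 0.16, 0],
    [1, 0, 0, -0.5, 0, 0.16, 0],
    [1, -0.1, 0, -0.5, 0, 0.16, 0],
    [1, 0, 0, -0.5, 0, 0.16, 0],
    [1, -0.1, 0, -0.5, 0, 0.16, 0],
    [1, 0, 0, -0.5, 0, 0.16, 0],
    [1, -0.1, 0, -0.5, 0, 0.16, 0]
  ]
}}

```text
t: 19.9
eef_pos: [0.4916, -0.0551, 0.0752]
ee_rot: [-3.139, 0.215, -1.631]
force: [1.4, -4.8, 3.6]
width: 0.0002
gripper_force: 2.5
```

{"api": "servo_tool", "payload": {
  "deltas": [
    [1, 0, 0, -0.5, 0, 0.16, 0],
    [1, -0.1, 0, -0.5, 0, 0.16, 0],
    [1, 0, 0, -0.5, 0, 0.16, 0],
    [1, -0.1, 0, -0.5, 0, 0.16, 0]
  ]
}}

```text
t: 20.23
eef_pos: [0.4907, -0.0552, 0.0767]
ee_rot: [-3.141, 0.204, -1.631]
force: [1.5, -4.9, 3.4]
width: 0.0003
gripper_force: 2.5
```

{"api": "servo_tool", "payload": {
  "deltas": [
    [1, 0, 0, -0.5, 0, 0.16, 0],
    [1, -0.1, 0, -0.5, 0, 0.16, 0],
    [1, 0, 0, -0.5, 0, 0.16, 0],
    [1, -0.1, 0, -0.5, 0, 0.16, 0]
  ]
}}

```text
t: 20.57
eef_pos: [0.4903, -0.0552, 0.0785]
ee_rot: [3.141, 0.193, -1.631]
force: [0.6, -5.2, 4.0]
width: 0.0004
gripper_force: 2.6
```

{"api": "servo_tool", "payload": {
  "deltas": [
    [1, 0, 0, -0.5, 0, 0.16, 0],
    [1, -0.1, 0, -0.5, 0, 0.16, 0],
    [1, 0, 0, -0.5, 0, 0.16, 0],
    [1, 0, 0, -0.5, 0, 0.16, 0]
  ]
}}

```text
t: 20.9
eef_pos: [0.4901, -0.0554, 0.0804]
ee_rot: [3.141, 0.181, -1.631]
force: [-0.3, -5.4, 4.2]
width: 0.0003
gripper_force: 2.4
```

{"api": "servo_tool", "payload": {
  "deltas": [
    [1, 0.1, 0, -0.5, 0, 0.16, 0],
    [1, 0.1, 0, -0.5, 0, 0.16, 0],
    [1, 0.1, 0, -0.5, 0, 0.16, 0],
    [1, 0.1, 0, -0.5, 0, 0.16, 0]
  ]
}}

```text
t: 21.23
eef_pos: [0.49, -0.0557, 0.0822]
ee_rot: [3.141, 0.171, -1.632]
force: [0.4, -2.5, 2.0]
width: 0.0005
gripper_force: 1.4
```

Run:
```python
from h import *
s=arm.get_state(); print(s["eef_pos"],s["force"])
w=arm.grab_frame("scene")
b=cv2.cvtColor(w["color"],cv2.COLOR_RGB2BGR)[150:310,260:440]
cv2.imwrite("pics/s5.png",cv2.convertScaleAbs(cv2.resize(b,None,fx=3.7,fy=3.7,interpolation=cv2.INTER_CUBIC),alpha=1.7))
```

```text
[ 0.49004878 -0.05571177  0.08220397] [ 0.37544329 -2.4548311   2.03490368]
```

View pics/s5.png

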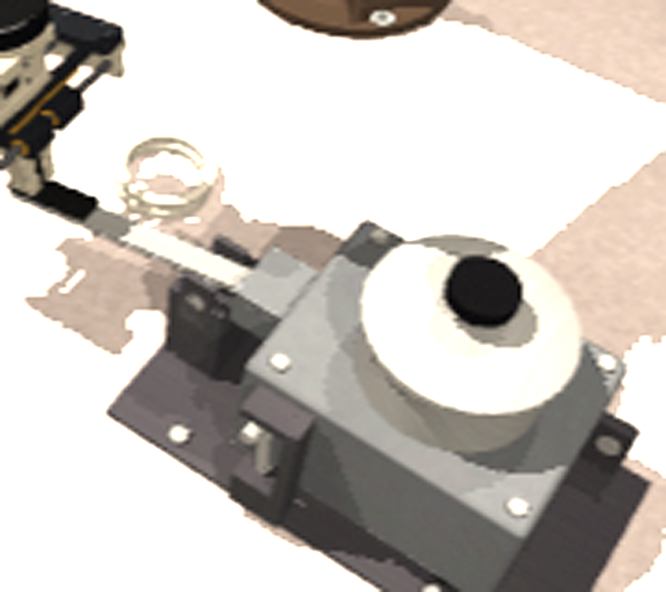

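The picture shows the bar still seated under the lug, with the fingertips on its handle at (30,185) and the bed raised. I'll keep easing slowly until the contact goes.

{"api": "servo_tool", "payload": {
  "deltas": [
    [1, 0.1, 0, -0.4, 0, 0.1, 0],
    [1, 0.1, 0, -0.4, 0, 0.1, 0],
    [1, 0, 0, -0.4, 0, 0.1, 0],
    [1, 0, 0, 0, 0, 0, 0]
  ]
}}

```text
t: 21.62
eef_pos: [0.4901, -0.0561, 0.0834]
ee_rot: [3.141, 0.166, -1.631]
force: [-0.3, -0.9, 1.8]
width: 0.0005
gripper_force: 0.6
```

{"api": "servo_tool", "payload": {
  "deltas": [
    [1, 0, 0, -0.4, 0, 0, 0],
    [1, 0, 0, -0.4, 0, 0, 0],
    [1, 0, 0, -0.4, 0, 0, 0],
    [1, 0, 0, 0, 0, 0, 0]
  ]
}}

```text
t: 21.95
eef_pos: [0.4902, -0.0565, 0.0847]
ee_rot: [3.141, 0.166, -1.631]
force: [0.1, -0.5, -0.3]
width: 0.0003
gripper_force: 0.0
```

The contact went to zero at about z = 0.083, well below the bed-down contact height of 0.1007, so the bed is on its leg. I retract now.

{"api": "servo_tool", "payload": {
  "deltas": [
    [1, 0, 0, -2, 0, 0, 0],
    [1, 0, 0, -5, 0, 0, 0],
    [1, 0, 0, -12, 0, 0, 0],
    [1, 0, 0, -20, 0, 0, 0],
    [1, 0, 0, -25, 0, 0, 0],
    [1, 0, 0, -25, 0, 0, 0],
    [1, 0, 0, -25, 0, 0, 0],
    [1, 0, 0, -15, 0, 0, 0],
    [1, 0, 0, 0, 0, 0, 0],
    [1, 0, 0, 0, 0, 0, 0],
    [1, 0, 0, 0, 0, 0, 0]
  ]
}}

```text
t: 22.87
eef_pos: [0.4885, -0.0777, 0.2115]
ee_rot: [3.141, 0.166, -1.632]
force: [0.0, -0.1, -0.7]
width: 0.0005
gripper_force: 0.0
```

Run:
```python
from h import *
s=arm.get_state(); print(s["t"],s["eef_pos"],s["force"])
w=arm.grab_frame("scene")
for q in("bar_press","lug","fulcrum","bar_mid"):
    print(q,[(round(d["conf"],2),world(w,d["at"]).round(3).tolist()) for d in arm.recognise(q,w)[:2]])
# handle-end corner pixel: dark blob near predicted handle
th=np.radians(86.5);u=np.array([np.cos(th),np.sin(th)])
g=cv2.cvtColor(w["color"],cv2.COLOR_RGB2GRAY)
for z in(.083,.1007):
  P=[np.r_[np.array([.4909,-.0562])+u*d,z+(.17*d if z<.09 else .085*d)] for d in(-.02,0,.06)]
  print(z,pix(w,P).round(1).tolist())
m=(g<35).astype(np.uint8); n,l,st,c=cv2.connectedComponentsWithStats(m[170:225,250:310]); print([(a.tolist()) for a in st[1:] if a[4]>40])
```

```text
22.8667 [ 0.48852141 -0.07767056  0.21154983] [ 0.04274362 -0.09316099 -0.6855904 ]
bar_press [(0.87, [0.499, 0.034, 0.092])]
lug [(0.81, [0.563, 0.313, 0.146])]
fulcrum [(0.95, [0.566, 0.308, 0.134])]
bar_mid [(0.74, [0.498, 0.033, 0.093])]
0.083 [[263.3, 196.9], [268.5, 199.1], [284.4, 206.1]]
0.1007 [[263.2, 192.7], [268.4, 195.3], [284.4, 203.3]]
[[13, 26, 23, 13, 144]]
```

```bash
python3 -c "
from station import arm
print(arm.job_done())"
```

```text
the job is handed in; nothing more can be done
None
```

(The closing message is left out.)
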